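Find and shim the rocking corner of a kiln-shelf plate

TASK

The plate under the little clay tree rocks at one corner: press down on the blue-grey spots at its corners, one after the other, until you find the one that sinks, then press the orange shim tab beside that corner down flat, leaving the other three shims standing. Then press on that same corner's spot again to prove that it is now carried, and finish while still holding it pressed. Use only your fingertips: nothing is to be picked up or shifted, and the tree stays standing on the plate.

Things in the scene. Friction and masses are not known exactly. Their poses are not given: they have to be found in the camera images.
- stand: Low dark steel stand bolted to the table, about 230 x 270 mm. Origin on the table under its centre; x to its far side, y to its left, z up. Under each corner of the plate it has a pad, and beside it an orange see-saw shim. The pads look alike: three are solid, one is soft; which corner that is changes every time and cannot be seen.
- plate: Loose square cream kiln-shelf plate, 220 x 220 x 14 mm, 0.9 kg, level on the pads: underside 40 mm, top 54 mm above the table. Origin at the centre of its underside, axes as the stand's. A blue-grey spot 22 mm wide marks each corner. A 5 N press on its spot sinks the rocking corner about 5 mm (it springs back when let go); the others give under 1 mm.
- tree: Loose dark clay tree (cone 54 mm wide, 65 mm tall, pale beads) standing near the plate's centre; origin at the centre of its base. Must stay standing there.
- corner_1 (a point): Spot to press on the plate's far left corner, on its top face, at (85, 80) mm in the plate's frame. shim_1 belongs to it: once that shim is flat, its inner end stands about 1.3 mm below the level plate, so this corner, if it was the rocking one, gives at most 2 mm and rests on the shim.
- corner_2 (a point): Spot to press on the plate's far right corner, on its top face, at (85, -80) mm in the plate's frame. shim_2 belongs to it: once that shim is flat, its inner end stands about 1.3 mm below the level plate, so this corner, if it was the rocking one, gives at most 2 mm and rests on the shim.
- corner_3 (a point): Spot to press on the plate's near left corner, on its top face, at (-85, 80) mm in the plate's frame. shim_3 belongs to it: once that shim is flat, its inner end stands about 1.3 mm below the level plate, so this corner, if it was the rocking one, gives at most 2 mm and rests on the shim.
- corner_4 (a point): Spot to press on the plate's near right corner, on its top face, at (-85, -80) mm in the plate's frame. shim_4 belongs to it: once that shim is flat, its inner end stands about 1.3 mm below the level plate, so this corner, if it was the rocking one, gives at most 2 mm and rests on the shim.
- shim_1 (a joint): Angle of the far left orange see-saw shim: 0 to 0.04 rad at the start, its outer tab standing up; 0.42 rad when pressed flat (level, end stop). It turns on a pivot along the stand's x, 114 mm from the stand's middle and 33 mm above the table. Stiff: about 7 N down on the tab moves it, it stays where it is left, nothing springs back.
- tab_1 (a point): Middle of the upper face of the far left shim's outer tab (34 mm long, 30 mm wide, 4 mm thick), 58 mm out from the pivot, pointing to the stand's left. About 58 mm above the table when standing, 35 mm when flat (then 172 mm from the stand's middle); nothing under it but the table.
- shim_2 (a joint): Angle of the far right orange see-saw shim: 0 to 0.04 rad at the start, its outer tab standing up; 0.42 rad when pressed flat (level, end stop). It turns on a pivot along the stand's x, 114 mm from the stand's middle and 33 mm above the table. Stiff: about 7 N down on the tab moves it, it stays where it is left, nothing springs back.
- tab_2 (a point): Middle of the upper face of the far right shim's outer tab (34 mm long, 30 mm wide, 4 mm thick), 58 mm out from the pivot, pointing to the stand's right. About 58 mm above the table when standing, 35 mm when flat (then 172 mm from the stand's middle); nothing under it but the table.
- shim_3 (a joint): Angle of the near left orange see-saw shim: 0 to 0.04 rad at the start, its outer tab standing up; 0.42 rad when pressed flat (level, end stop). It turns on a pivot along the stand's x, 114 mm from the stand's middle and 33 mm above the table. Stiff: about 7 N down on the tab moves it, it stays where it is left, nothing springs back.
- tab_3 (a point): Middle of the upper face of the near left shim's outer tab (34 mm long, 30 mm wide, 4 mm thick), 58 mm out from the pivot, pointing to the stand's left. About 58 mm above the table when standing, 35 mm when flat (then 172 mm from the stand's middle); nothing under it but the table.
- shim_4 (a joint): Angle of the near right orange see-saw shim: 0 to 0.04 rad at the start, its outer tab standing up; 0.42 rad when pressed flat (level, end stop). It turns on a pivot along the stand's x, 114 mm from the stand's middle and 33 mm above the table. Stiff: about 7 N down on the tab moves it, it stays where it is left, nothing springs back.
- tab_4 (a point): Middle of the upper face of the near right shim's outer tab (34 mm long, 30 mm wide, 4 mm thick), 58 mm out from the pivot, pointing to the stand's right. About 58 mm above the table when standing, 35 mm when flat (then 172 mm from the stand's middle); nothing under it but the table.
- jar_blue: Small blue glaze jar, 56 mm wide, 75 mm tall, a loose bystander to leave alone; origin at the centre of its underside.
- jar_amber: Small amber glaze jar, 56 mm wide, 75 mm tall, a loose bystander to leave alone; origin at the centre of its underside.
- mug: White water mug, 76 mm wide, 85 mm tall, a loose bystander to leave alone; origin at the centre of its underside.
- spatula: Clay spatula lying flat, 170 mm long, a loose bystander to leave alone; origin at the centre of its underside.
- cutter: Green ring cutter, 56 mm across, 20 mm tall, a loose bystander to leave alone; origin at the centre of its underside.
Things that resemble listed ones, but are neither listed nor needed, are in the scene too. Leave any green or pink look-alike of the tree alone.

How it is judged:
By the outcome, as a careful person would: the job done as asked, in the order asked, and still so for the second after the job is handed in, while the arm keeps its last pose, push and grip.
It also fails if it takes over 51 s, if anything falls off the work surface, if the arm or the gripper's body presses on something with over 40 N, if the wrist force passes 120 N, or if a joint passes its speed limit or range.

ROBOT

A 6-joint arm with a two-finger parallel gripper is mounted at the origin on the work surface. World frame = base frame: x ahead of the robot, y to its left, z up, the work surface at z = 0. Lengths are in m, angles in rad, forces in N, time in s.
With the tool pointing down it reaches from about 0.35 to 0.875 m from the base axis. Payload 4.2 kg.
Tool frame: the origin (TCP) lies at the very end of the fingers, on their centre line; the grasp point (between the pads) lies 19 mm behind it; y points along the fingers, z is the direction in which the jaws open and shut, and the axes are right-handed (so a half turn about y gives the same grasp; the last joint's range is limited). The gripper opens to 87 mm and grips with 3 to 60 N. Pads are 19 mm wide; open, the fingers measure 117 mm over their backs; the gripper's body (75 mm by 190 mm) begins 51 mm behind the grasp point.
Start: joints at [1.481, 0.385, 0.008, 0, -1.194, -0.259], TCP at [0.214, 0.587, 0.223] pointing down, gripper open.
Joint ranges: [-3.14, 3.14], [-1.21, 2.06], [-1.07, 1.41], [-3.16, 2.05], [-2.99, -0.16], [-3.1, 3.1]. Speed limits (rad/s): [2.79, 2.79, 3.14, 3.14, 3.14, 3.14].

INTERFACE

Orientations are given as [roll, pitch, yaw] about the fixed x, y, z axes, in that order (R = Rz(yaw) Ry(pitch) Rx(roll)).
In Python, from bench import r gives the robot as it stands.
- The arm moves only by the tool step_arm, never from a script. Its argument "steps" is a list that holds one entry, the list of rows, each a list of 6 numbers: the shift along the tool's x, y, z as a fraction of full scale, then the turn, a rotation vector about the tool's x, y, z as a fraction of full scale. In form: [[[tx, ty, tz, ax, ay, az], ...]]. A call has exactly 10 rows; each row shifts and turns the commanded pose from where the row before left it, along the tool's axes as they then stand; what a row does not reach is not made up. Full scale, the value 1, is 0.02 m for a shift and 4 degrees for a turn. A row lasts 1/10 s, in which the tool goes at most 50 mm and 8.59 degrees, less where a joint would pass 70% of its speed; a pose out of reach is approached as far as the arm can. A call with a number of a shift or a turn outside -1 to 1 is refused whole. A call with a gripper value outside its range is refused whole. "hand" is the opening, from 0 (shut) to 1 (fully open), set as the call begins (left out, the last holds). The fingers move at their own pace and stop on an object; the grip force is fixed at half the most. Time passes only in rows, so rows that do not move let the fingers close, or fill a call up. It gives the time, the measured TCP pose, the force and the opening at its end, in the units of the state.
- r.read_state(): the state, without advancing time (a new reading comes with each control period).
- r.read_camera(name): name is "scene" or "top" or "wrist"; returns a dict with "image" (384x512x3 uint8, blue, green, red), "intrinsics" (3x3 intrinsics, pixels), "D" ([k1, k2, p1, p2, k3] as OpenCV has them; the pictures are not rectified), "xyz" and "orientation" of the camera in the world. Camera axes: x right, y down, z forward; pixel columns grow to the right and rows downward; lengths in m; the calibration is good to about 2 mm. A picture is of the moment at which its call begins. There is no depth.
- r.sign_off(): hands the job in, once; it reports no verdict.
Trained networks look in the newest picture that a camera, given by its name, has taken for a name from the list of things; names that differ only in an ending like _2 or _b are one class to them, and where a whole thing is asked for, a point or a joint stands for the part that bears it (a point fixed in the world has none). Each returns a list of dicts, best first, with "confidence" (0 to 1); they miss things now and then, are a little off and sometimes report something else, mostly with a low value. They report only what shows in the picture. A call takes as long as a camera call. They do not tell look-alikes from the thing itself.
- r.search_frame(label, camera): "extent" ([centre column, centre row, width, height] in pixels, round what is visible of it).
- r.landmark_of(label, camera): "point" ([column, row] in pixels: a listed point, or the origin of a listed thing).
The state is a dict: "t": time; "joints": joint angles; "joint_vel": joint speeds; "effort": joint torques, N m; "ee_pos": TCP position; "ee_rot": TCP orientation; "wrist_force": force on the tool from outside, world axes, zero at the start; "wrist_torque": the same for the moment, N m; "gripper_width": opening from 0.0 (shut) to 1.0 (fully open).
Only numpy, scipy, OpenCV 4.12 (cv2) and the standard library are available. Lean on these libraries where they do the work, as an engineer would, in place of code of your own. Each camera call takes 0.05 s, during which the arm holds its last target. There are 200 camera calls.

## Working session

There is one attempt and no reset: what is moved stays moved. The work goes in short steps, Python scripts to look and compute and a tool call to move; the robot and the scene stay as the last step left them, time stands still between calls to the robot, and variables do not carry over. Pictures are saved under pics/ and viewed, about 8 in all and at most 12, crops included, and the job is handed in when it is done.

Besides the shell and the picture viewer there is one more tool, called after "Request:" by a JSON object that holds its "op" and its "data". step_arm: Moves the arm, as the interface text tells. Its arguments: {"type":"object","properties":{"steps":{"type":"array","items":{"type":"array","items":{"type":"array","items":{"type":"number","minimum":-1,"maximum":1}}}},"hand":{"type":"number"}},"required":["steps"]}

```bash
mkdir -p pics
cat > h.py <<'E'
import numpy as np, cv2
from scipy.spatial.transform import Rotation as R
from bench import r
def ray(c,p):
    u=cv2.undistortPoints(np.array([[p]],float),np.array(c["intrinsics"],float),np.array(c["D"],float))[0,0]
    o=np.array(c["orientation"],float)
    M=o if o.shape==(3,3) else R.from_euler('xyz',o).as_matrix()
    return np.array(c["xyz"]),M@np.array([u[0],u[1],1])
def onz(c,p,z):
    o,d=ray(c,p); return o+d*(z-o[2])/d[2]
E
python3 - <<'E'
from h import *
s=r.read_state(); print({k:np.round(v,3) for k,v in s.items()})
for n in("top","scene"):
    c=r.read_camera(n); cv2.imwrite(f"pics/{n}0.png",c["image"]); print(n,np.round(c["xyz"],3),np.round(c["orientation"],3))
    for l,z in(("corner_1",.054),("tab_1",.058),("plate",.04),("stand",0),("tree",.054),("mug",0),("jar_blue",0),("jar_amber",0)):
        for d in r.landmark_of(l,n)[:6]: print(l,np.round(d["point"],1),round(d["confidence"],2),np.round(onz(c,d["point"],z),4))
E
```

```text
{'t': np.float64(0.0), 'joints': array([ 1.481,  0.386,  0.007, -0.   , -1.194, -0.259]), 'joint_vel': array([-0.   , -0.   , -0.002,  0.   , -0.001,  0.002]), 'effort': array([ 0.0000e+00, -3.9067e+01,  1.8740e+01,  4.2200e+00,  1.1000e-02,
       -0.0000e+00]), 'ee_pos': array([0.213, 0.587, 0.221]), 'ee_rot': array([-1.569,  0.   ,  2.793]), 'wrist_force': array([ 0.789, -0.878, -0.836]), 'wrist_torque': array([ 0.023,  0.013, -0.006]), 'gripper_width': np.float64(1.0)}
top [ 0.44  -0.014  1.497] [-3.072e+00  2.000e-03 -1.558e+00]
corner_1 [225.5 159.5] 0.95 [0.6378 0.0983 0.054 ]
corner_1 [273. 159.] 0.87 [ 0.6415 -0.0611  0.054 ]
corner_1 [224.2 206.8] 0.72 [0.4792 0.0997 0.054 ]
corner_1 [126.7 168.9] 0.3 [0.6026 0.4338 0.054 ]
tab_1 [296. 161.] 0.71 [ 0.6353 -0.138   0.058 ]
tab_1 [298.7 208.3] 0.55 [ 0.4773 -0.148   0.058 ]
tab_1 [199.8 211. ] 0.51 [0.464  0.1804 0.058 ]
tab_1 [202.4 160.1] 0.44 [0.6344 0.1755 0.058 ]
plate [248.6 184.8] 0.58 [0.5548 0.0198 0.04  ]
plate [270.9 212.2] 0.45 [ 0.4635 -0.0564  0.04  ]
tree [250.  186.6] 0.75 [0.5477 0.0147 0.054 ]
tree [251.1 24
[... 742 characters left out ...]
.058 ]
tab_1 [208.2 187.3] 0.66 [ 0.4779 -0.1538  0.058 ]
tab_1 [217.5 228.9] 0.44 [ 0.639  -0.1423  0.058 ]
tab_1 [312.1 171.4] 0.41 [0.4662 0.1923 0.058 ]
plate [263.1 200.4] 0.71 [0.5445 0.0128 0.04  ]
stand [349.1 146.3] 0.48 [0.3209 0.3819 0.    ]
tree [250.7 161.3] 0.76 [ 0.3858 -0.0008  0.054 ]
tree [261.5 202.2] 0.67 [0.5607 0.0043 0.054 ]
tree [279.8 164.9] 0.55 [0.4176 0.0931 0.054 ]
tree [205.9 221.6] 0.53 [ 0.605  -0.1738  0.054 ]
tree [116.7 200.5] 0.44 [ 0.4809 -0.4461  0.054 ]
mug [349.3 146.6] 0.88 [0.3225 0.3821 0.    ]
jar_blue [397.9 204.9] 0.56 [0.6078 0.4608 0.    ]
jar_amber [119.5 201.9] 0.97 [ 0.4451 -0.4521  0.    ]
jar_amber [287.4 173.8] 0.63 [0.4158 0.1238 0.    ]
```

Run:
```python
import cv2
a=cv2.imread("pics/top0.png")[100:280,110:350]; cv2.imwrite("pics/a.png",cv2.resize(a,None,fx=3.3,fy=3.3,interpolation=2))
b=cv2.imread("pics/scene0.png")[120:270,140:380]; cv2.imwrite("pics/b.png",cv2.resize(b,None,fx=3.3,fy=3.3,interpolation=2))
```

```text
(no output)
```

View pics/a.png

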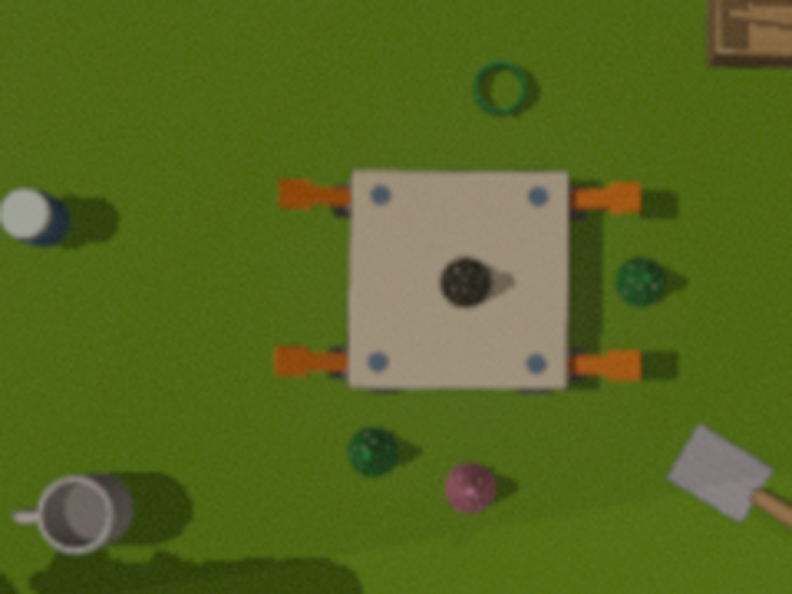

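View pics/b.png

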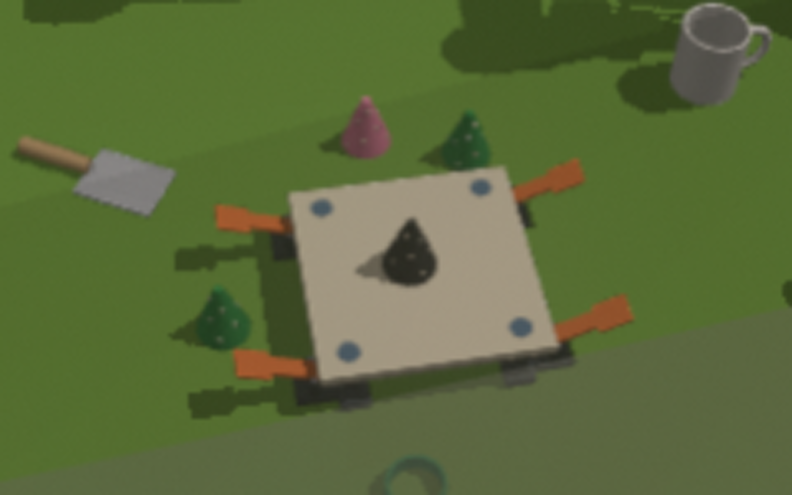

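Dark tree is on the plate (crop 465,282). The green ones (crop 640,280 and 372,450) and the pink one (470,488) stand on the table and are only look-alikes. The spots show at crop (380,195), (538,196), (377,362) and (536,364), and all four tabs are up. Next I fit the stand pose.

Run:
```python
from h import *
L=np.array([[85,80],[85,-80],[-85,80],[-85,-80]])/1e3
px={"top":[(380,195),(538,196),(377,362),(536,364)],"scene":[(521,327),(348,352),(481,187),(321,208)]}
off={"top":(110,100),"scene":(140,120)}
for n in px:
    c=r.read_camera(n)
    P=np.array([onz(c,(p[0]/3.3+off[n][0]-.35,p[1]/3.3+off[n][1]-.35),.054)[:2] for p in px[n]])
    m=P.mean(0);H=L.T@(P-m);a=np.arctan2(H[0,1]-H[1,0],H[0,0]+H[1,1])
    Q=np.array([[np.cos(a),-np.sin(a)],[np.sin(a),np.cos(a)]])
    print(n,m.round(4),"yaw",a.round(4),"res mm",((P-m-L@Q.T)*1e3).round(1).tolist()); print("spots",(m+L@Q.T).round(4).tolist())
    T=L*[1,0]+np.array([[0,.170],[0,-.170],[0,.170],[0,-.170]]); print("tabs",(m+T@Q.T).round(4).tolist())
```

```text
top [0.5558 0.0204] yaw 0.0014 res mm [[-0.3, 0.2], [0.4, -0.5], [-0.0, 0.3], [-0.1, -0.0]]
spots [[0.6407, 0.1005], [0.6409, -0.0595], [0.4707, 0.1002], [0.4709, -0.0598]]
tabs [[0.6406, 0.1905], [0.641, -0.1495], [0.4706, 0.1902], [0.471, -0.1498]]
scene [0.5552 0.0204] yaw 0.003 res mm [[-0.1, 0.3], [0.2, -0.7], [-0.3, 0.7], [0.2, -0.3]]
spots [[0.6399, 0.1007], [0.6404, -0.0593], [0.4699, 0.1002], [0.4704, -0.0598]]
tabs [[0.6397, 0.1907], [0.6407, -0.1493], [0.4697, 0.1902], [0.4707, -0.1498]]
```

Request:
{"op": "step_arm", "data": {"steps": [[[0, 0, 0, 0, -1, 0], [0, 0, 0, 0, -1, 0], [0, 0, 0, 0, -1, 0], [0, 0, 0, 0, -1, 0], [0, 0, 0, 0, -1, 0], [0, 0, 0, 0, 0, 0], [0, 0, 0, 0, 0, 0], [0, 0, 0, 0, 0, 0], [0, 0, 0, 0, 0, 0], [0, 0, 0, 0, 0, 0]]], "hand": 0}}

```text
t: 2.0
ee_pos: [0.2204, 0.5951, 0.2281]
ee_rot: [-1.593, 0.012, 3.137]
wrist_force: [20.9, 14.0, 4.4]
gripper_width: 0.172
```

Run:
```python
from h import *
c=r.read_camera("wrist"); d=r.read_camera("top"); e=r.read_camera("scene")
s=r.read_state(); print({k:np.round(v,3) for k,v in s.items()})
cv2.imwrite("pics/c.png",np.hstack([cv2.resize(x["image"],(400,300)) for x in(c,e)]))
cv2.imwrite("pics/d.png",d["image"])
```

```text
{'t': np.float64(2.15), 'joints': array([ 1.475,  0.385,  0.018,  0.01 , -1.181,  0.087]), 'joint_vel': array([-0.001, -0.   , -0.   ,  0.   ,  0.001,  0.001]), 'effort': array([  9.937, -39.023,  11.13 ,  -0.726,  -3.708,   1.073]), 'ee_pos': array([0.22 , 0.595, 0.228]), 'ee_rot': array([-1.593,  0.012,  3.137]), 'wrist_force': array([20.511, 14.983,  2.799]), 'wrist_torque': array([ 3.314, -4.477, -1.166]), 'gripper_width': np.float64(0.054)}
```

View pics/c.png

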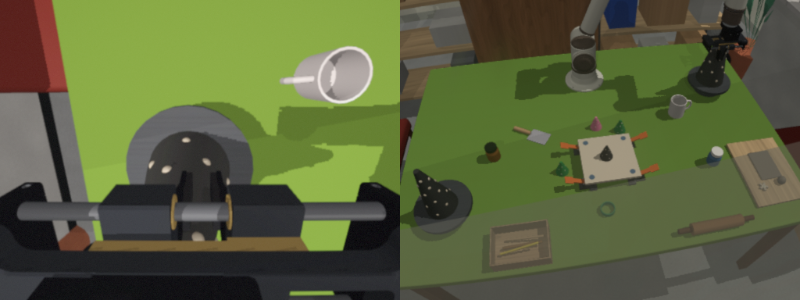

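The wrist view shows a tall cone (a big dark tree on a disc) beside the fingers. The gripper is leaning on it with about 25 N, so I back off up and away.

Request:
{"op": "step_arm", "data": {"steps": [[[-0.5, 0, -0.4, 0, 0, 0], [-0.3, -0.3, -0.3, 0, 0, 0], [0, -1, 0, 0, 0, 0], [0, -1, 0, 0, 0, 0], [0, -1, 0, 0, 0, 0], [0, -1, 0, 0, 0, 0], [0, -1, 0, 0, 0, 0], [0, -1, 0, 0, 0, 0], [0, -1, 0, 0, 0, 0], [0, -1, 0, 0, 0, 0]]]}}

```text
t: 3.15
ee_pos: [0.2294, 0.6011, 0.389]
ee_rot: [-1.57, -0.001, -3.141]
wrist_force: [0.0, -1.0, -0.3]
gripper_width: 0.004
```

Run:
```python
from h import *
c=r.read_camera("wrist"); e=r.read_camera("scene")
s=r.read_state(); print({k:np.round(v,3) for k,v in s.items()})
cv2.imwrite("pics/e.png",np.hstack([cv2.resize(x,(400,300)) for x in(c["image"],e["image"][0:160,320:512])]))
```

```text
{'t': np.float64(3.25), 'joints': array([ 1.457e+00,  3.640e-01,  3.860e-01,  1.000e-03, -1.587e+00,
        1.140e-01]), 'joint_vel': array([ 0.   ,  0.014, -0.074, -0.03 ,  0.035, -0.001]), 'effort': array([  0.136, -37.566,  19.831,   4.414,  -0.099,   0.   ]), 'ee_pos': array([0.23 , 0.602, 0.392]), 'ee_rot': array([-1.576e+00,  2.000e-03, -3.141e+00]), 'wrist_force': array([-0.446, -0.453,  0.837]), 'wrist_torque': array([-0.034,  0.017, -0.046]), 'gripper_width': np.float64(0.003)}
```

View pics/e.png

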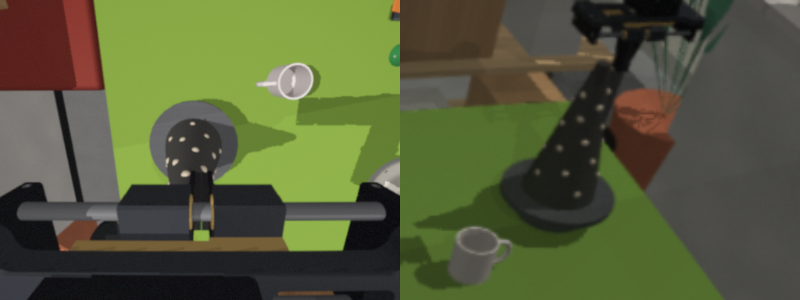

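Free now (force about 0) and the cone stands. I go up, then over in +x first, then towards corner 1.

Request:
{"op": "step_arm", "data": {"steps": [[[0, -1, 0, 0, 0, 0], [-1, -0.5, 0, 0, 0, 0], [-1, 0, 0, 0, 0, 0], [-1, 0, 0, 0, 0, 0], [-1, 0, 0, 0, 0, 0], [-1, 0, 0.5, 0, 0, 0], [-1, 0, 1, 0, 0, 0], [-1, 0, 1, 0, 0, 0], [-1, 0, 1, 0, 0, 0], [-1, 0, 1, 0, 0, 0]]]}}

```text
t: 4.25
ee_pos: [0.4105, 0.5104, 0.4173]
ee_rot: [-1.569, -0.001, -3.141]
wrist_force: [0.3, -0.1, 0.1]
gripper_width: 0.008
```

Request:
{"op": "step_arm", "data": {"steps": [[[-1, 0, 1, 0, 0, 0], [-1, 0.5, 1, 0, 0, 0], [-1, 1, 1, 0, 0, 0], [-1, 1, 1, 0, 0, 0], [-1, 1, 1, 0, 0, 0], [-1, 1, 1, 0, 0, 0], [-1, 1, 1, 0, 0, 0], [-1, 1, 1, 0, 0, 0], [-1, 1, 1, 0, 0, 0], [-1, 1, 1, 0, 0, 0]]]}}

```text
t: 5.25
ee_pos: [0.6102, 0.3101, 0.2466]
ee_rot: [-1.57, -0.002, -3.141]
wrist_force: [0.4, 0.3, 0.8]
gripper_width: 0.002
```

Request:
{"op": "step_arm", "data": {"steps": [[[-0.15, 0.8, 1, 0, 0, 0], [-0.15, 0.8, 1, 0, 0, 0], [-0.15, 0.8, 1, 0, 0, 0], [-0.15, 0.8, 1, 0, 0, 0], [-0.15, 0.8, 1, 0, 0, 0], [-0.15, 0.8, 1, 0, 0, 0], [-0.15, 0.8, 1, 0, 0, 0], [-0.15, 0.8, 1, 0, 0, 0], [-0.15, 0.8, 1, 0, 0, 0], [-0.15, 0.8, 1, 0, 0, 0]]]}}

```text
t: 6.25
ee_pos: [0.6393, 0.1102, 0.0869]
ee_rot: [-1.57, -0.002, -3.141]
wrist_force: [-0.2, 0.1, -1.0]
gripper_width: 0.005
```

Run:
```python
from h import *
c=r.read_camera("wrist"); s=r.read_state(); print(s["ee_pos"],s["t"])
cv2.imwrite("pics/f.png",c["image"])
```

```text
[0.63737829 0.10697362 0.08364909] 6.3
```

View pics/f.png

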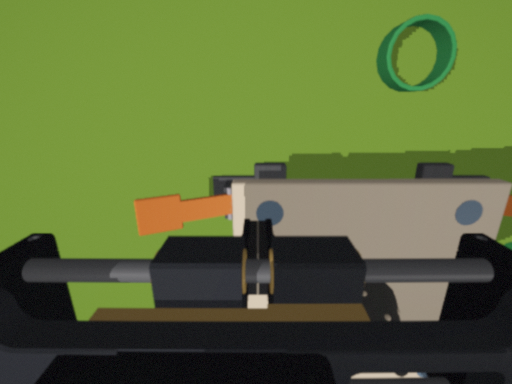

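Fingertips sit just above the far-left spot (270,212), needing about 7 mm more in -y. I correct that and come down to about 60 mm.

Request:
{"op": "step_arm", "data": {"steps": [[[-0.1, 0.2, 0.35, 0, 0, 0], [0, 0.3, 0, 0, 0, 0], [0, 0.3, 0, 0, 0, 0], [0, 0.2, 0, 0, 0, 0], [0, 0.1, 0, 0, 0, 0], [0, 0.05, 0, 0, 0, 0], [0, 0.05, 0, 0, 0, 0], [0, 0, 0, 0, 0, 0], [0, 0, 0, 0, 0, 0], [0, 0, 0, 0, 0, 0]]]}}

```text
t: 7.3
ee_pos: [0.6418, 0.1045, 0.0647]
ee_rot: [-1.571, 0.0, -3.141]
wrist_force: [-0.2, 0.6, 0.8]
gripper_width: 0.011
```

Request:
{"op": "step_arm", "data": {"steps": [[[0, 0.05, 0, 0, 0, 0], [0, 0.05, 0, 0, 0, 0], [0, 0.05, 0, 0, 0, 0], [0, 0.05, 0, 0, 0, 0], [0, 0.05, 0, 0, 0, 0], [0, 0.05, 0, 0, 0, 0], [0, 0, 0, 0, 0, 0], [0, 0, 0, 0, 0, 0], [0, 0, 0, 0, 0, 0], [0, 0, 0, 0, 0, 0]]]}}

```text
t: 8.3
ee_pos: [0.6417, 0.1045, 0.0586]
ee_rot: [-1.571, 0.0, -3.141]
wrist_force: [-0.0, 0.0, 0.4]
gripper_width: 0.006
```

Request:
{"op": "step_arm", "data": {"steps": [[[0.05, 0, 0.2, 0, 0, 0], [0, 0.05, 0, 0, 0, 0], [0, 0.05, 0, 0, 0, 0], [0, 0.05, 0, 0, 0, 0], [0, 0.05, 0, 0, 0, 0], [0, 0.05, 0, 0, 0, 0], [0, 0, 0, 0, 0, 0], [0, 0, 0, 0, 0, 0], [0, 0, 0, 0, 0, 0], [0, 0, 0, 0, 0, 0]]]}}

```text
t: 9.3
ee_pos: [0.6407, 0.1005, 0.0545]
ee_rot: [-1.571, 0.0, -3.141]
wrist_force: [-2.7, -0.4, 5.2]
gripper_width: 0.003
```

Request:
{"op": "step_arm", "data": {"steps": [[[0, 0.05, 0, 0, 0, 0], [0, 0, 0, 0, 0, 0], [0, 0.05, 0, 0, 0, 0], [0, 0, 0, 0, 0, 0], [0, 0, 0, 0, 0, 0], [0, 0, 0, 0, 0, 0], [0, 0, 0, 0, 0, 0], [0, 0, 0, 0, 0, 0], [0, 0, 0, 0, 0, 0], [0, 0, 0, 0, 0, 0]]]}}

```text
t: 10.3
ee_pos: [0.6408, 0.1005, 0.0544]
ee_rot: [-1.57, 0.001, -3.14]
wrist_force: [-5.0, -1.1, 12.8]
gripper_width: 0.004
```

Corner 1 is solid: 12.8 N at z = 54.4 mm with no sinking. On to corner 2.

Request:
{"op": "step_arm", "data": {"steps": [[[0, -0.6, 0, 0, 0, 0], [0, 0, 1, 0, 0, 0], [0, 0, 1, 0, 0, 0], [0, 0, 1, 0, 0, 0], [0, 0, 1, 0, 0, 0], [0, 0, 1, 0, 0, 0], [0, 0, 1, 0, 0, 0], [0, 0, 1, 0, 0, 0], [0, 0, 1, 0, 0, 0], [0, 0.2, 0, 0, 0, 0]]]}}

```text
t: 11.3
ee_pos: [0.6401, -0.0633, 0.0591]
ee_rot: [-1.571, -0.001, 3.137]
wrist_force: [0.5, 0.2, -0.7]
gripper_width: 0.004
```

Request:
{"op": "step_arm", "data": {"steps": [[[0, 0, 0, 0, 0, 0], [0, 0.1, 0, 0, 0, 0], [0, 0.05, 0, 0, 0, 0], [0, 0.05, 0, 0, 0, 0], [0, 0.05, 0, 0, 0, 0], [0, 0.05, 0, 0, 0, 0], [0, 0.05, 0, 0, 0, 0], [0, 0, 0, 0, 0, 0], [0, 0, 0, 0, 0, 0], [0, 0, 0, 0, 0, 0]]]}}

```text
t: 12.3
ee_pos: [0.6408, -0.059, 0.0544]
ee_rot: [-1.571, 0.001, -3.14]
wrist_force: [-3.5, 3.2, 7.6]
gripper_width: 0.002
```

Corner 2 is solid (7.6 N at 54.4 mm). For corner 4 I lift higher, so the body clears the tree top.

Request:
{"op": "step_arm", "data": {"steps": [[[0, -1, 0, 0, 0, 0], [0, -1, 0, 0, 0, 0], [1, 0, 0, 0, 0, 0], [1, 0, 0, 0, 0, 0], [1, 0, 0, 0, 0, 0], [1, 0, 0, 0, 0, 0], [1, 0, 0, 0, 0, 0], [1, 0, 0, 0, 0, 0], [1, 0, 0, 0, 0, 0], [1, 0, 0, 0, 0, 0]]]}}

```text
t: 13.3
ee_pos: [0.48, -0.0594, 0.0927]
ee_rot: [-1.571, 0.001, -3.141]
wrist_force: [0.6, -0.4, 0.8]
gripper_width: 0.006
```

Request:
{"op": "step_arm", "data": {"steps": [[[0.5, 0, 0, 0, 0, 0], [0, 0.6, 0, 0, 0, 0], [0, 0.6, 0, 0, 0, 0], [0, 0.4, 0, 0, 0, 0], [0, 0.05, 0, 0, 0, 0], [0, 0.05, 0, 0, 0, 0], [0, 0.05, 0, 0, 0, 0], [0, 0.05, 0, 0, 0, 0], [0, 0, 0, 0, 0, 0], [0, 0, 0, 0, 0, 0]]]}}

```text
t: 14.3
ee_pos: [0.4708, -0.0596, 0.0567]
ee_rot: [-1.571, 0.0, -3.141]
wrist_force: [-0.3, 0.2, -0.9]
gripper_width: 0.004
```

Request:
{"op": "step_arm", "data": {"steps": [[[0, 0.05, 0, 0, 0, 0], [0, 0.05, 0, 0, 0, 0], [0, 0.05, 0, 0, 0, 0], [0, 0.05, 0, 0, 0, 0], [0, 0, 0, 0, 0, 0], [0, 0, 0, 0, 0, 0], [0, 0, 0, 0, 0, 0], [0, 0, 0, 0, 0, 0], [0, 0, 0, 0, 0, 0], [0, 0, 0, 0, 0, 0]]]}}

```text
t: 15.3
ee_pos: [0.4708, -0.0596, 0.0543]
ee_rot: [-1.57, 0.0, -3.14]
wrist_force: [-4.2, 1.6, 15.2]
gripper_width: 0.004
```

Corner 4 is solid (15 N at 54.3 mm). On to corner 3.

Request:
{"op": "step_arm", "data": {"steps": [[[0, -0.6, 0, 0, 0, 0], [0, 0, -1, 0, 0, 0], [0, 0, -1, 0, 0, 0], [0, 0, -1, 0, 0, 0], [0, 0, -1, 0, 0, 0], [0, 0, -1, 0, 0, 0], [0, 0, -1, 0, 0, 0], [0, 0, -1, 0, 0, 0], [0, 0, -1, 0, 0, 0], [0, 0.2, 0, 0, 0, 0]]]}}

```text
t: 16.3
ee_pos: [0.4716, 0.1025, 0.061]
ee_rot: [-1.572, 0.002, -3.138]
wrist_force: [0.3, -0.9, -0.2]
gripper_width: 0.004
```

Request:
{"op": "step_arm", "data": {"steps": [[[0, 0, 0, 0, 0, 0], [0, 0.1, 0, 0, 0, 0], [0, 0.05, 0, 0, 0, 0], [0, 0.05, 0, 0, 0, 0], [0, 0.05, 0, 0, 0, 0], [0, 0.05, 0, 0, 0, 0], [0, 0.05, 0, 0, 0, 0], [0, 0, 0, 0, 0, 0], [0, 0, 0, 0, 0, 0], [0, 0, 0, 0, 0, 0]]]}}

```text
t: 17.3
ee_pos: [0.4707, 0.1003, 0.0537]
ee_rot: [-1.571, -0.0, -3.141]
wrist_force: [0.4, -1.7, 3.4]
gripper_width: 0.005
```

Request:
{"op": "step_arm", "data": {"steps": [[[0, 0.05, 0, 0, 0, 0], [0, 0.05, 0, 0, 0, 0], [0, 0.05, 0, 0, 0, 0], [0, 0, 0, 0, 0, 0], [0, 0, 0, 0, 0, 0], [0, 0, 0, 0, 0, 0], [0, 0, 0, 0, 0, 0], [0, 0, 0, 0, 0, 0], [0, 0, 0, 0, 0, 0], [0, 0, 0, 0, 0, 0]]]}}

```text
t: 18.3
ee_pos: [0.4706, 0.1005, 0.0505]
ee_rot: [-1.571, -0.0, -3.141]
wrist_force: [-2.5, 1.0, 3.4]
gripper_width: 0.004
```

Corner 3 sinks (50.5 mm at only 3.4 N). I press a little deeper to confirm, then go over shim tab 3.

Request:
{"op": "step_arm", "data": {"steps": [[[0, 0.05, 0, 0, 0, 0], [0, 0.05, 0, 0, 0, 0], [0, 0, 0, 0, 0, 0], [0, 0, 0, 0, 0, 0], [0, 0, 0, 0, 0, 0], [0, 0, 0, 0, 0, 0], [0, 0, 0, 0, 0, 0], [0, 0, 0, 0, 0, 0], [0, 0, 0, 0, 0, 0], [0, 0, 0, 0, 0, 0]]]}}

```text
t: 19.3
ee_pos: [0.4707, 0.1005, 0.0496]
ee_rot: [-1.571, 0.0, -3.141]
wrist_force: [-5.9, 0.6, 11.4]
gripper_width: 0.007
```

Request:
{"op": "step_arm", "data": {"steps": [[[0, -0.2, 0, 0, 0, 0], [0, -0.6, 0, 0, 0, 0], [0, -0.7, 0, 0, 0, 0], [0, 0, -0.9, 0, 0, 0], [0, 0, -0.9, 0, 0, 0], [0, 0, -0.9, 0, 0, 0], [0, 0, -0.9, 0, 0, 0], [0, 0, -0.9, 0, 0, 0], [0, 0, 0, 0, 0, 0], [0, 0, 0, 0, 0, 0]]]}}

```text
t: 20.3
ee_pos: [0.4706, 0.1907, 0.0782]
ee_rot: [-1.571, -0.0, -3.141]
wrist_force: [-0.8, -0.4, -0.3]
gripper_width: 0.004
```

Run:
```python
from h import *
c=r.read_camera("wrist"); d=r.read_camera("top"); s=r.read_state(); print(s["ee_pos"],s["t"])
cv2.imwrite("pics/g.png",np.hstack([cv2.resize(c["image"],(400,300)),cv2.resize(d["image"][140:230,180:300],(400,300))]))
```

```text
[0.47052458 0.18994581 0.0783071 ] 20.4
```

View pics/g.png

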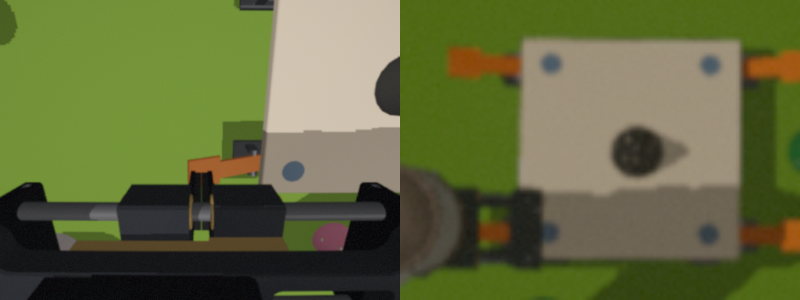

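Fingertips are above tab 3 (wrist crop 203,165); the tree stands and the other tabs are up. Pressing the tab down.

Request:
{"op": "step_arm", "data": {"steps": [[[0, 0.4, 0, 0, 0, 0], [0, 0.4, 0, 0, 0, 0], [0, 0.2, 0, 0, 0, 0], [0, 0.15, 0, 0, 0, 0], [0, 0.15, 0, 0, 0, 0], [0, 0.15, 0, 0, 0, 0], [0, 0.15, 0, 0, 0, 0], [0, 0.15, 0, 0, 0, 0], [0, 0.15, 0, 0, 0, 0], [0, 0, 0, 0, 0, 0]]]}}

```text
t: 21.4
ee_pos: [0.472, 0.1918, 0.041]
ee_rot: [-1.573, 0.003, -3.141]
wrist_force: [0.2, 2.1, 3.3]
gripper_width: 0.004
```

Request:
{"op": "step_arm", "data": {"steps": [[[0, 0.1, 0, 0, 0, 0], [0, 0.1, 0, 0, 0, 0], [0, 0.05, 0, 0, 0, 0], [0, 0.05, 0, 0, 0, 0], [0, 0, 0, 0, 0, 0], [0, 0, 0, 0, 0, 0], [0, 0, 0, 0, 0, 0], [0, 0, 0, 0, 0, 0], [0, 0, 0, 0, 0, 0], [0, 0, 0, 0, 0, 0]]]}}

```text
t: 22.4
ee_pos: [0.4721, 0.1917, 0.0353]
ee_rot: [-1.573, 0.003, -3.141]
wrist_force: [-0.1, 2.9, 4.8]
gripper_width: 0.008
```

Request:
{"op": "step_arm", "data": {"steps": [[[0, 0.05, 0, 0, 0, 0], [0, 0.05, 0, 0, 0, 0], [0, 0.05, 0, 0, 0, 0], [0, 0, 0, 0, 0, 0], [0, 0, 0, 0, 0, 0], [0, 0, 0, 0, 0, 0], [0, 0, 0, 0, 0, 0], [0, 0, 0, 0, 0, 0], [0, 0, 0, 0, 0, 0], [0, 0, 0, 0, 0, 0]]]}}

```text
t: 23.4
ee_pos: [0.4723, 0.1918, 0.0345]
ee_rot: [-1.573, 0.004, -3.14]
wrist_force: [-5.6, 2.1, 20.2]
gripper_width: 0.001
```

The stop is reached: 20 N at 34.5 mm, against 35 mm for flat. Back to spot 3.

Request:
{"op": "step_arm", "data": {"steps": [[[0, -0.3, 0, 0, 0, 0], [0, -0.9, 0, 0, 0, 0], [0, -0.9, 0, 0, 0, 0], [0, 0, 0.9, 0, 0, 0], [0, 0, 0.9, 0, 0, 0], [0, 0, 0.9, 0, 0, 0], [0, 0, 0.9, 0, 0, 0], [0, 0, 0.9, 0, 0, 0], [0, 0.4, 0, 0, 0, 0], [0, 0.2, 0, 0, 0, 0]]]}}

```text
t: 24.4
ee_pos: [0.4696, 0.0991, 0.06]
ee_rot: [-1.57, -0.003, 3.14]
wrist_force: [0.5, -0.3, 0.2]
gripper_width: 0.007
```

Request:
{"op": "step_arm", "data": {"steps": [[[0, 0, 0, 0, 0, 0], [0, 0.1, 0, 0, 0, 0], [0, 0.1, 0, 0, 0, 0], [0, 0.1, 0, 0, 0, 0], [0, 0.05, 0, 0, 0, 0], [0, 0.05, 0, 0, 0, 0], [0, 0, 0, 0, 0, 0], [0, 0, 0, 0, 0, 0], [0, 0, 0, 0, 0, 0], [0, 0, 0, 0, 0, 0]]]}}

```text
t: 25.4
ee_pos: [0.4708, 0.1005, 0.0537]
ee_rot: [-1.571, 0.0, -3.141]
wrist_force: [-1.8, 0.4, 2.0]
gripper_width: 0.004
```

Request:
{"op": "step_arm", "data": {"steps": [[[0, 0.05, 0, 0, 0, 0], [0, 0.05, 0, 0, 0, 0], [0, 0.05, 0, 0, 0, 0], [0, 0, 0, 0, 0, 0], [0, 0, 0, 0, 0, 0], [0, 0, 0, 0, 0, 0], [0, 0, 0, 0, 0, 0], [0, 0, 0, 0, 0, 0], [0, 0, 0, 0, 0, 0], [0, 0, 0, 0, 0, 0]]]}}

```text
t: 26.4
ee_pos: [0.4709, 0.1005, 0.0529]
ee_rot: [-1.571, 0.001, -3.14]
wrist_force: [-7.3, 1.1, 20.3]
gripper_width: 0.009
```

Run:
```python
from h import *
c=r.read_camera("scene"); d=r.read_camera("top"); s=r.read_state(); print(s["ee_pos"],s["wrist_force"],s["t"])
cv2.imwrite("pics/i.png",np.hstack([cv2.resize(x["image"][a:a+120,b:b+160],(400,300)) for x,a,b in((c,130,180),(d,125,170))]))
```

```text
[0.47089957 0.10056309 0.05290985] [-8.72666772  0.79750847 20.53065385] 26.5
```

View pics/i.png

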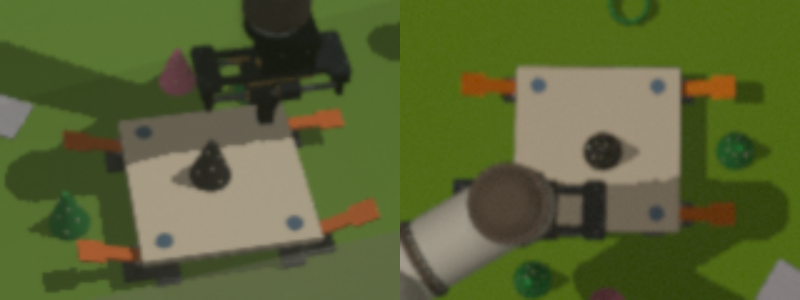

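Shim 3 is flat and the other three stand. The tree is upright and corner 3 holds 20 N with about 1.5 mm of give. Handing in while pressed.

```bash
python3 -c "
from bench import r
print(r.sign_off()); s=r.read_state(); print(s['t'],s['ee_pos'],s['wrist_force'])"
```

```text
the job is handed in; nothing more can be done
None
the job is handed in; nothing more can be done
```

The rocking corner was corner 3 (near left). Its shim is now flat, and I handed the job in at about 26.5 s while still pressing that corner.

| Spot pressed | Force | Fingertip height | Result |
|---|---|---|---|
| Corner 1 | 12.8 N | 54.4 mm | solid |
| Corner 2 | 7.6 N | 54.4 mm | solid |
| Corner 4 | 15.2 N | 54.3 mm | solid |
| Corner 3, before the shim | 3.4 N, then 11.4 N | 50.5 mm, then 49.6 mm | sinks 4–5 mm |
| Corner 3, after the shim | 20 N | 52.9 mm | carried, gives about 1.5 mm |

- **Shim:** I pressed tab 3 to its end stop, which took 20 N at 34.5 mm (35 mm is flat).
- **Last pictures:** the other three tabs were still standing, and the dark tree was upright on the plate. I saw no sign that the plate had moved.
- **Contact at the start:** my first turn of the gripper brushed the tall dark cone standing next to the start pose, with about 25 N in total. I backed off, and the next pictures showed it still standing. I did not measure whether it shifted slightly.
- **Not checked:** I could not read the state after hand-in, so the final second of holding is not confirmed by a reading.

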